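Swing the fittings tray to the green station

TASK

Swing the blue tray of copper pipe fittings round on its bench pin, by pushing its side near a free corner, until the tip of its yellow pointer lies over the green disc on the bench (not the red one). Do not knock or shift the spray can standing nearby, and leave the tray at rest.

Things in the scene. Friction and masses are not known exactly. Their poses are not given: they have to be found in the camera images.
- tray: Blue steel tray of copper fittings, turning level on an upright bench pin at one end. Origin: pin axis, at bench height; x along the tray's middle to the pointer, z up. Open box: x 20 to 170 mm, y -55 to 55 mm, floor 8 to 12, walls (3 thick) to 48 mm above the bench; pin top 50 mm. Stiff pivot: 2 N or so at the free end turns it, it stays where left. About 0.7 kg.
- pointer_tip (a point): Tip of the flat yellow pointer (12 mm wide, 4 mm thick) that sticks out of the middle of the tray's free end: x = 200 mm, y = 0, 12 mm above the bench in the tray's frame. Axes as the tray's.
- green_mark (a point): Centre of the green disc painted flat on the bench, 56 mm across, 200 mm from the pin, so the pointer tip can pass over its centre. It lies 26 to 55 degrees round from the tray's start, left or right; a like red disc lies on the other side. The tray can turn well past both.
- spray_can: Loose upright red spray can with a paper band, 54 mm across, 150 mm tall, about 0.35 kg, standing left or right of the tray, outside its sweep. A small grey tin of brass fittings lies on the other side, a glass jar beyond the pointer. Origin at the centre of its underside, z up.
Not all that is in view belongs to the job. Leave any brown or white look-alike of the part that bears tray alone.

How it is judged:
At the end, for the whole second after the job is handed in: The pointer's tip lies over the green disc, within 30 mm of its centre seen from above, and the tray is at rest (horizontal distance between pointer_tip and green_mark below 0.03 m and angular speed of tray below 0.05 rad/s); the robot touches nothing.
It fails at once if the spray can is shifted by more than 30 mm or tipped by more than 17 degrees (distance of spray_can from where it was at the start of the episode above 0.03 m or angle between spray_can's own z axis and vertical above 0.3 rad).
It also fails if it takes over 38 s, if anything falls off the work surface, if the arm or the gripper's body presses on something with over 40 N, if the wrist force passes 120 N, or if a joint passes its speed limit or range.

ROBOT

A 6-joint arm with a two-finger parallel gripper is mounted at the origin on the work surface. World frame = base frame: x ahead of the robot, y to its left, z up, the work surface at z = 0. Lengths are in m, angles in rad, forces in N, time in s.
With the tool pointing down it reaches from about 0.35 to 0.85 m from the base axis. Payload 8.1 kg.
Tool frame: the origin (TCP) lies on the centre line of the jaws, within the pads' length; the fingertips stand ctrl.finger_overhang ahead of it and the grasp point (between the pads) lies 3 mm ahead of it (ctrl.finger_overhang is the distance from the TCP to the fingertips, in m); z points along the fingers, y is the direction in which the jaws open and shut (so a half turn about z gives the same grasp; the last joint's range is limited). The gripper opens to 85 mm and grips with 20 to 120 N. Pads are 22 mm wide; open, the fingers measure 114 mm over their backs; the gripper's body (76 mm by 85 mm) begins 54 mm behind the grasp point. The pads swing forward as they close: fully open they stand 13 mm farther back than shut.
Start: joints at [1.047, 0.13, 1.488, -0, 1.523, -0.085], TCP at [0.255, 0.543, 0.221] pointing down, gripper open.
Joint ranges: [-2.96, 2.96], [-0.89, 2.26], [0.02, 2.5], [-1.34, 4.48], [0, 2.73], [-2.66, 2.66]. Speed limits (rad/s): [2.39, 2.39, 2.79, 3.14, 3.14, 3.14].

INTERFACE

Orientations are given as a rotation vector (axis times angle).
In Python, from plant import get_state, read_camera, job, search_frame, ctrl gives the robot as it stands.
- The arm moves only by the shell command python3 -m creep 'ROWS' [FORCE]. ROWS is text: rows parted by semicolons, each of 7 numbers parted by spaces: the turn, a rotation vector about the tool's x, y, z in rad, then the shift along the tool's x, y, z in cm, then the finger opening in cm, from 0 to 8.54. In form: ax ay az dx dy dz fingers; .... A call has 1 to 20 rows; each row shifts and turns the commanded pose from where the row before left it, along the tool's axes as they then stand; what a row does not reach is not made up. A row lasts 1/12 s, in which the tool goes at most 41.7 mm and 7.16 degrees, less where a joint would pass 70% of its speed; a pose out of reach is approached as far as the arm can. A call is refused whole if a number of a shift passes 4.17 or a number of a turn 0.125, either way. A call with a gripper value outside its range is refused whole. The fingers move at their own pace and stop on an object; FORCE is the grip in N (left out, the last holds). Time passes only in rows, so rows that do not move let the fingers close. It gives the time, the measured TCP pose, the force and the opening at its end, in the units of the state.
- get_state(): the state, without advancing time (a new reading comes with each control period).
- read_camera(name): name is "scene" or "top" or "wrist"; returns a dict with "pixels" (400x640x3 uint8, red, green, blue), "fx", "fy", "cx", "cy" (pixels), "R" (3x3) and "t" (3): a world point X has camera coordinates R X + t. Camera axes: x right, y down, z forward; pixel columns grow to the right and rows downward; lengths in m; the calibration is good to about 2 mm. The wrist camera is an equidistant fisheye: a pixel r from the principal point sees the ray r / f radians off the axis. A picture is of the moment at which its call begins. There is no depth.
- job.job_done(): hands the job in, once; it reports no verdict.
Trained networks look in the newest picture that a camera, given by its name, has taken for a name from the list of things; names that differ only in an ending like _2 or _b are one class to them, and where a whole thing is asked for, a point or a joint stands for the part that bears it (a point fixed in the world has none). Each returns a list of dicts, best first, with "score" (0 to 1); they miss things now and then, are a little off and sometimes report something else, mostly with a low value. They report only what shows in the picture. A call takes as long as a camera call. They do not tell look-alikes from the thing itself.
- search_frame(name, camera): "location" ([x, y, z] in m, in world coordinates, good to about 4 mm: the middle of the surface that is visible of it).
The state is a dict: "time_s": time; "qpos": joint angles; "qvel": joint speeds; "joint_efforts": joint torques, N m; "tcp_pos": TCP position; "ee_rot": TCP orientation; "wrist_force": force on the tool from outside, world axes, zero at the start; "moment": the same for the moment, N m; "finger_gap": finger opening in m.
Only numpy, scipy, OpenCV 4.12 (cv2) and the standard library are available. Lean on these libraries where they do the work, as an engineer would, in place of code of your own. Each camera call takes 0.05 s, during which the arm holds its last target. There are 200 camera calls.

## Working session

There is one attempt and no reset: what is moved stays moved. The work goes in short steps, Python scripts to look and compute and a shell command to move; the robot and the scene stay as the last step left them, time stands still between calls to the robot, and variables do not carry over. Pictures are saved under pics/ and viewed, about 8 in all and at most 12, crops included, and the job is handed in when it is done.

```bash
ls; mkdir -p pics
python3 - <<'E'
from plant import *
import cv2
s=get_state();print(s['time_s'],s['tcp_pos'],s['ee_rot'],ctrl.finger_overhang,s['finger_gap'])
for c in('top','scene'):
    r=read_camera(c);cv2.imwrite(f'pics/{c}1.png',r['pixels'][:,:,::-1])
    print(c,r['fx'],r['cx'],r['cy'],r['R'],r['t'])
    for n in('tray','pointer_tip','green_mark','spray_can'):
        print(n,[(d['score'],d['location']) for d in search_frame(n,c)])
E
```

```text
pics
0.0 [0.25461024 0.54267362 0.2203415 ] [-6.83618410e-01 -3.06575483e+00  2.79533434e-03] 0.022 0.08533151169548384
top 497.0965006220539 312.24781629545623 206.60796747300762 [[-2.78404815e-02 -9.99612215e-01  5.71410635e-04]
 [-9.84789378e-01  2.73295603e-02 -1.71589558e-01]
 [ 1.71507401e-01 -5.33985502e-03 -9.85168360e-01]] [0.00496281 0.48315373 1.2715839 ]
tray [(0.75, [0.5879, 0.1135, 0.0127]), (0.67, [0.3451, 0.2515, 0.0144]), (0.66, [0.313, -0.2347, 0.0167])]
pointer_tip [(0.9, [0.3129, -0.2344, 0.017]), (0.88, [0.5885, 0.112, 0.0195]), (0.87, [0.3464, 0.2544, 0.012])]
green_mark [(0.59, [0.6587, -0.0301, -0.0051])]
spray_can [(0.69, [0.5859, -0.176, 0.1447])]
scene 416.4238779572117 315.54218292324214 199.47800589366057 [[ 0.51160288  0.85920003  0.00614793]
 [ 0.72821726 -0.42979056 -0.5338349 ]
 [-0.45602864  0.2775885  -0.84556638]] [-0.23485054 -0.30947518  1.15350637]
tray [(0.95, [0.355, 0.25, 0.03]), (0.86, [0.5845, 0.1166, 0.0234]), (0.67, [0.3147, -0.2331, 0.0243])]
pointer_tip [(0.94, [0.5844, 0.1224, 0.0254]), (0.71, [0.3516, 0.255, 0.0275]), (0.67, [0.3162, -0.2275, 0.0261])]
green_mark [(0.63, [0.6561, -0.0335, 0.0028])]
spray_can [(0.72, [0.6124, -0.188, 0.1396])]
```

View pics/top1.png

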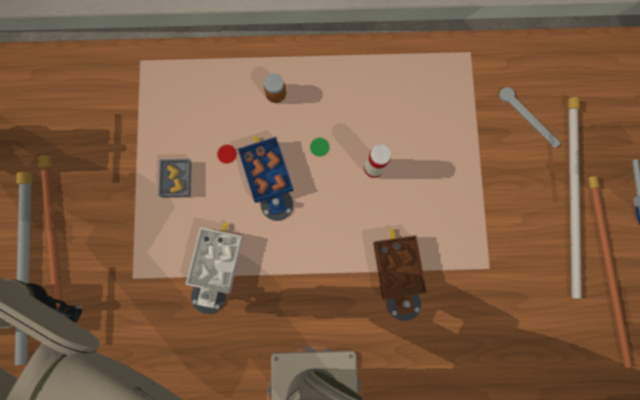

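View pics/scene1.png

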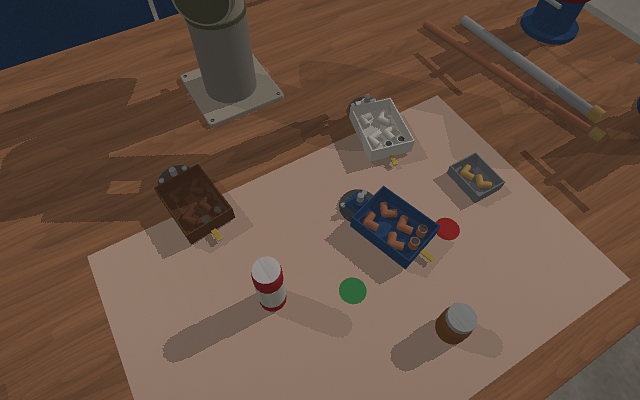

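Tray candidates in the top picture are blue (266,170), white (214,262) and brown (400,268). I choose blue, which has copper fittings. The discs are green at (320,147) and red at (227,154). The can is at (377,160), the jar at (275,88) and the tin at (175,178).

```bash
cat > h.py <<'E'
import numpy as np,cv2
from plant import *
def proj(r,X):
    c=np.atleast_2d(X)@np.array(r['R']).T+r['t'];return c[:,:2]/c[:,2:]*[r['fx'],r['fy']]+[r['cx'],r['cy']]
def ray(r,p,z):
    R=np.array(r['R']);C=-R.T@r['t'];d=R.T@[(p[0]-r['cx'])/r['fx'],(p[1]-r['cy'])/r['fy'],1]
    return (C+d*(z-C[2])/d[2])[:2]
def mask(r,h0,h1,box,s=100,v=60):
    h=cv2.cvtColor(r['pixels'],cv2.COLOR_RGB2HSV);m=cv2.inRange(h,(h0,s,v),(h1,255,255))
    k=np.zeros_like(m);k[box[1]:box[3],box[0]:box[2]]=1;return m*k
def cen(m):
    y,x=np.nonzero(m);return x.mean(),y.mean(),len(x)
E
python3 - <<'E'
from h import *
T=read_camera('top');S=read_camera('scene')
for n,r,gb,yb in(('top',T,(300,130,340,165),(245,125,268,145)),('scene',S,(330,270,375,310),(415,245,440,270))):
    g=cen(mask(r,40,85,gb));print(n,'green',g,ray(r,g,0))
    ym=mask(r,20,35,yb,120,80);y=cen(ym);yy,xx=np.nonzero(ym);print('yel',y,ray(r,y,.012),sorted(zip(yy,xx))[:4],sorted(zip(yy,xx))[-3:])
for p,z in(((277,207),.05),((227,154),0),):print(ray(T,p,z))
for p,z in(((361,196),.05),((447,229),0),((272,304),0)):print('s',ray(S,p,z))
a=cv2.resize(T['pixels'][120:230,220:340],None,fx=4,fy=4,interpolation=3)
b=cv2.resize(S['pixels'][175:275,325:455],None,fx=4,fy=4,interpolation=3)
o=np.zeros((440,520+480,3),np.uint8);o[:440,:480]=a;o[:400,480:]=b
cv2.imwrite('pics/c.png',cv2.resize(o,(800,352))[:,:,::-1])
E
```

```text
top green (np.float64(319.1842105263158), np.float64(146.60902255639098), 266) [ 0.65944028 -0.03273307]
yel (np.float64(255.62962962962962), np.float64(138.7037037037037), 27) [0.68338253 0.14274599] [(np.int64(136), np.int64(254)), (np.int64(136), np.int64(255)), (np.int64(136), np.int64(256)), (np.int64(137), np.int64(253))] [(np.int64(141), np.int64(256)), (np.int64(141), np.int64(257)), (np.int64(141), np.int64(258))]
scene green (np.float64(352.31826401446654), np.float64(290.3128390596745), 553) [ 0.65882719 -0.03219173]
yel (np.float64(426.9390243902439), np.float64(254.8170731707317), 82) [0.67716982 0.14215556] [(np.int64(249), np.int64(423)), (np.int64(250), np.int64(422)), (np.int64(250), np.int64(423)), (np.int64(250), np.int64(424))] [(np.int64(260), np.int64(430)), (np.int64(260), np.int64(431)), (np.int64(260), np.int64(432))]
[0.48319302 0.08408791]
[0.64524555 0.22392445]
s [0.5033929  0.08837119]
s [0.64790252 0.22584011]
s [ 0.60100743 -0.18529271]
```

View pics/c.png

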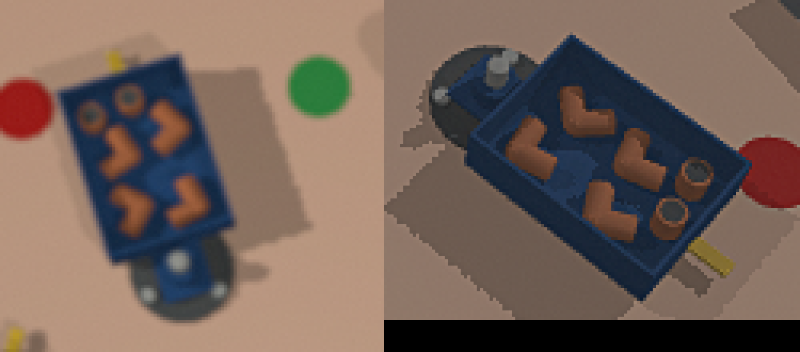

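The crop confirms the blue tray with copper fittings, its pin at crop (178,262) and the yellow pointer at (115,62). Red lies on its left and green on its right. Next I fit the tray pose.

```bash
cat >> h.py <<'E'
from scipy.optimize import least_squares
def Rz(a):return np.array([[np.cos(a),-np.sin(a)],[np.sin(a),np.cos(a)]])
E
python3 - <<'E'
from h import *
T=read_camera('top');S=read_camera('scene')
L=np.array([[170,55,48],[170,-55,48],[20,-55,48],[20,55,48],[0,0,50]])/1e3
tp=np.array([[58,94],[180,54],[235,226],[110,262],[178,262]])/3.2+[220,120]
sp=(np.array([[748,165],[642,298],[468,143],[572,36],[498,60]])-[384,0])/3.2+[325,175]
g=np.array([.6591,-.0325])
def W(q,P):return np.c_[P[:,:2]@Rz(q[2]).T+q[:2],P[:,2]]
f=lambda q:np.r_[(proj(T,W(q,L))-tp).ravel(),(proj(S,W(q,L))-sp).ravel(),(np.hypot(*(g-q[:2]))-.2)*1000]
s=least_squares(f,[.49,.087,.3],loss='soft_l1');q=s.x;print(q,np.degrees(q[2]),f(q).round(1))
ga=np.arctan2(*(g-q[:2])[::-1]);print('green ang',np.degrees(ga),'turn',np.degrees(ga-q[2]))
st=get_state();from scipy.spatial.transform import Rotation as Ro
R=Ro.from_rotvec(st['ee_rot']).as_matrix();print(R.round(3))
p=st['tcp_pos']
for a,yo in[(q[2],100)]+[(t,70) for t in np.linspace(q[2],ga,7)]:
    w=q[:2]+Rz(a)@[.15,yo/1e3];d=R.T@(np.r_[w,.045]-p);print(np.degrees(a).round(),w.round(3),'tool cm',(d*100).round(1))
for c,px,z in((T,(275,80),.07),(S,(456,335),0)):print('jar',ray(c,px,z))
print(ray(T,(377,151),.15))
np.save('q.npy',np.r_[q,g])
E
```

```text
[0.4988237  0.08771998 0.27076635] 15.513769096492902 [-0.1 -1.6  1.1 -0.7 -0.  -2.4 -1.  -1.6 -0.1 -0.7 -0.1  0.1  1.1 -6.3
 -1.5 -3.3 -1.3 -0.9 -1.   0.9  0.4]
green ang -36.8728154090714 turn -52.3865845055643
[[-0.905  0.425  0.   ]
 [ 0.425  0.905 -0.   ]
 [-0.    -0.    -1.   ]]
16.0 [0.617 0.224] tool cm [-46.3 -13.5  17.6]
16.0 [0.625 0.195] tool cm [-48.2 -15.8  17.6]
7.0 [0.64  0.175] tool cm [-50.5 -17.   17.6]
-2.0 [0.651 0.153] tool cm [-52.5 -18.5  17.6]
-11.0 [0.659 0.129] tool cm [-54.2 -20.3  17.6]
-19.0 [0.664 0.104] tool cm [-55.7 -22.4  17.6]
-28.0 [0.664 0.079] tool cm [-56.8 -24.7  17.6]
-37.0 [0.661 0.054] tool cm [-57.5 -27.1  17.6]
jar [0.82837724 0.08269837]
jar [0.83446718 0.08967472]
[ 0.59915241 -0.17159175]
```

```bash
python3 -m creep '0 0 0 -3.5 -0.9 0 0;0 0 0 -3.5 -0.9 0 0;0 0 0 -3.5 -1 0 0;0 0 0 -3.5 -1 0 0;0 0 0 -3.5 -1 0 0;0 0 0 -3.5 -1 0 0;0 0 0 -3.5 -1 0 0;0 0 0 -3.5 -1 0 0;0 0 0 -3.5 -1 0 0;0 0 0 -3.5 -1 0 0;0 0 0 -3.5 -1 0 0;0 0 0 -3.5 -1 0 0;0 0 0 -3.5 -0.8 0 0;0 0 -0.11 0 0 0 0;0 0 -0.11 0 0 0 0;0 0 -0.11 0 0 0 0;0 0 -0.11 0 0 0 0;0 0 0 0 0 0 0;0 0 0 0 0 0 0' 20
```

```text
time_s: 2.28
tcp_pos: [0.6132, 0.2358, 0.2213]
ee_rot: [-0.003, -3.141, 0.0]
wrist_force: [0.1, -0.4, 0.2]
finger_gap: -0.0002
```

```bash
python3 -m creep '0 0 0 0 0 3 0;0 0 0 0 0 3 0;0 0 0 0 0 3 0;0 0 0 0 0 3 0;0 0 0 0 0 2.5 0;0 0 0 0 0 1.6 0;0 0 0 0 0 1 0;0 0 0 0 0 0 0;0 0 0 0 0 0 0;0 0 0 0 0 0 0'
python3 - <<'E'
from h import *
r=read_camera('top');s=read_camera('scene')
cv2.imwrite('pics/d.png',cv2.hconcat([cv2.resize(r['pixels'][110:230,180:340],(400,300)),cv2.resize(s['pixels'][150:300,300:500],(400,300))])[:,:,::-1])
E
```

```text
time_s: 3.12
tcp_pos: [0.6145, 0.2362, 0.0524]
ee_rot: [-0.0, 3.139, 0.001]
wrist_force: [-0.5, 0.5, 1.4]
finger_gap: -0.0001
```

View pics/d.png

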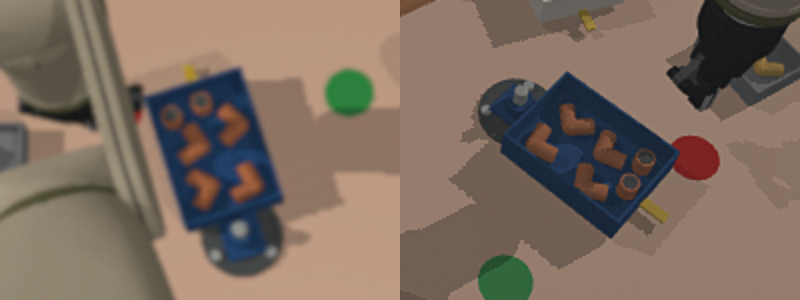

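The gripper (right crop, tip at about (690,95)) stands clear on the tray's left, with the tin behind it. I push part of the way, then look.

```bash
python3 -m creep '0 0 0 0 0 0.7 0;0 0 0 -0.3 -1 0 0;0 0 0 -0.3 -1 0 0;0 0 0 -0.3 -1 0 0;0 0 0 -0.3 -1 0 0;0 0 0 -0.5 -0.7 0 0;0 0 0 -0.5 -0.7 0 0;0 0 0 -0.5 -0.7 0 0;0 0 0 -0.4 -0.7 0 0;0 0 0 -0.4 -0.7 0 0;0 0 0 -0.3 -0.8 0 0;0 0 0 -0.3 -0.8 0 0;0 0 0 -0.2 -0.8 0 0;0 0 0 -0.2 -0.8 0 0;0 0 0 -0.2 -0.8 0 0;0 0 0 -0.1 -0.8 0 0;0 0 0 -0.1 -0.8 0 0;0 0 0 0 0 0 0;0 0 0 0 0 0 0'
python3 - <<'E'
from h import *
r=read_camera('top');s=read_camera('scene')
cv2.imwrite('pics/e.png',cv2.hconcat([cv2.resize(r['pixels'][110:230,220:380],(400,300)),cv2.resize(s['pixels'][150:300,300:500],(400,300))])[:,:,::-1])
E
```

```text
time_s: 4.8
tcp_pos: [0.6624, 0.1043, 0.0434]
ee_rot: [0.0, -3.142, -0.0]
wrist_force: [0.1, -0.9, 0.4]
finger_gap: 0.0001
```

View pics/e.png

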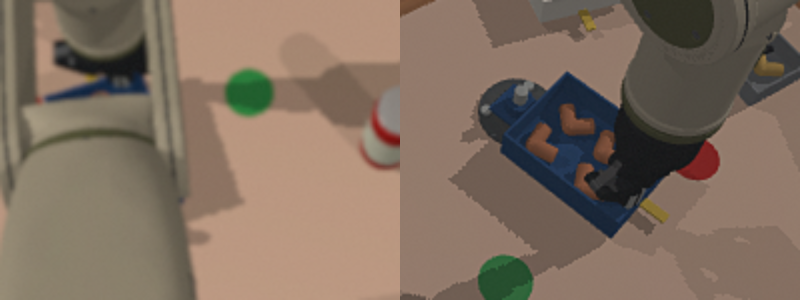

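Run:
```python
from h import *
st=get_state();print(st['time_s'],st['tcp_pos'],st['wrist_force'],st['finger_gap'])
s=read_camera('scene');p=np.array(st['tcp_pos']);q=np.load('q.npy')
im=s['pixels'].copy();big=cv2.resize(im[150:300,300:500],(800,600))
def dot(X,c):
    u=(proj(s,X)[0]-[300,150])*4;cv2.circle(big,tuple(int(v) for v in u),5,c,-1);print(u)
dot(p,(255,0,255));dot(p-[0,0,.022],(0,255,255));dot(p+[0,0,.05],(255,255,255))
cv2.imwrite('pics/f.png',big[:,:,::-1])
```

```text
4.9 [0.66232966 0.10512382 0.04340296] [ 0.24313979 -0.4014153  -0.0412643 ] 7.595770411079852e-05
[446.22771264 404.15066487]
[437.68357415 422.38267427]
[467.12090128 359.56749101]
```

View pics/f.png

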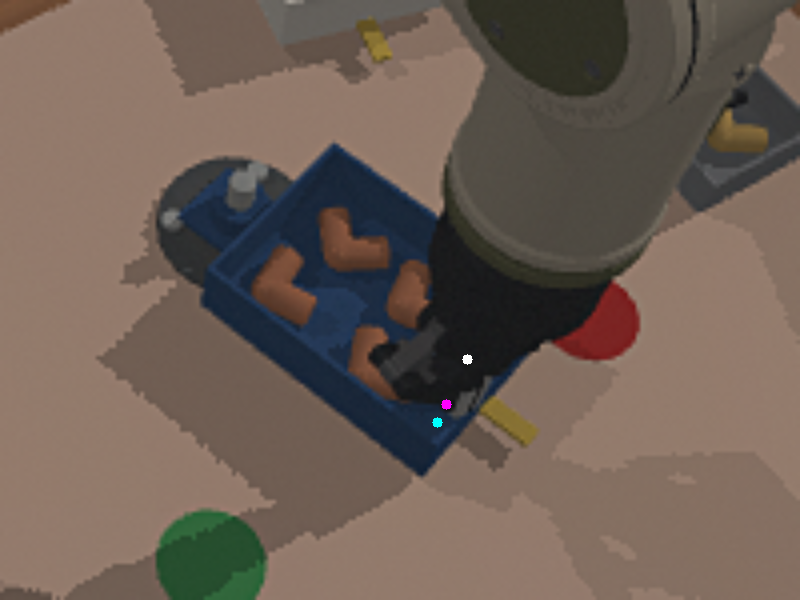

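The pictures disagree with the state. The tray is unmoved, and the gripper is above or inside the tray at the reported tip height of 21 mm. I'll back out upward, go to free space and find the real tip height by a gentle touch on the bench.

```bash
python3 -m creep '0 0 0 0 0 -2 0;0 0 0 0 0 -2 0;0 0 0 0 0 -2 0;0 0 0 0 0 -1 0;0 0 0 0.5 3 0 0;0 0 0 0.5 3 0 0;0 0 0 0.5 3 0 0;0 0 0 0.5 3 0 0;0 0 0 0 1.2 0 0;0 0 0 0 0 0 0;0 0 0 0 0 0 0'
python3 - <<'E'
from h import *
st=get_state();p=np.array(st['tcp_pos']);print(p,st['qpos'],st['ee_rot'])
s=read_camera('scene');t=read_camera('top');w=read_camera('wrist')
o=[]
for r in(s,t):
    im=r['pixels'].copy()
    for z in(-.022,0,.054,.15):
        u=proj(r,p+[0,0,z])[0];cv2.circle(im,tuple(int(round(v)) for v in u),1,(255,0,255),-1)
    x,y=[int(v) for v in proj(r,p)[0]];x=min(max(x,70),570);y=max(y,70);o.append(cv2.resize(im[y-70:y+70,x-60:x+60],(265,300),interpolation=0))
o.append(cv2.resize(w['pixels'],(270,300)))
cv2.imwrite('pics/g.png',cv2.hconcat(o)[:,:,::-1])
E
```

```text
time_s: 5.87
tcp_pos: [0.642, 0.2374, 0.113]
ee_rot: [0.005, -3.141, 0.001]
wrist_force: [-0.6, 0.2, 0.5]
finger_gap: 0.0002
[0.64197326 0.23740911 0.11298171] [ 2.79595726e-01  4.23057487e-01  1.34144868e+00 -4.72293459e-04
  1.37752706e+00 -1.29423168e+00] [ 4.90339808e-03 -3.14129228e+00  8.89956642e-04]
```

View pics/g.png

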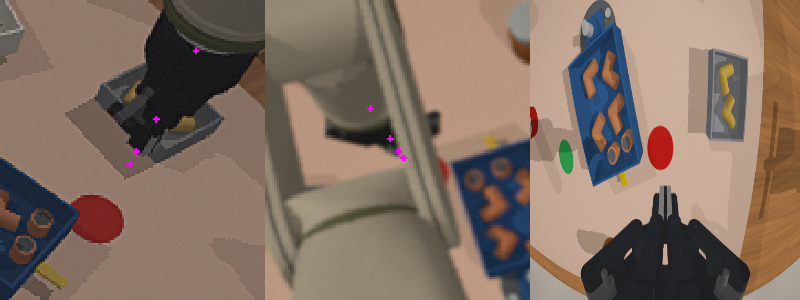

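The projected tip dot (129,164) lies below the visible fingertip (about (140,152)). So the tip is some 20 mm higher than the numbers say. I'll descend carefully here and watch the force.

```bash
python3 -m creep '0 0 0 0.5 0 2 0;0 0 0 0.5 0 2 0;0 0 0 0.5 0 2 0;0 0 0 0.5 0 1 0;0 0 0 0 0 1 0;0 0 0 0 0 0.3 0;0 0 0 0 0 0 0;0 0 0 0 0 0 0'
python3 - <<'E'
from h import *
st=get_state();p=np.array(st['tcp_pos']);print(p,st['wrist_force'])
r=read_camera('scene');im=r['pixels'].copy()
for z in(-.022,0,.054):
    u=proj(r,p+[0,0,z])[0];cv2.circle(im,tuple(int(round(v)) for v in u),0,(255,0,255),-1)
x,y=[int(v) for v in proj(r,p)[0]]
cv2.imwrite('pics/h.png',cv2.resize(im[y-60:y+40,x-60:x+60],(720,600),interpolation=0)[:,:,::-1])
E
```

```text
time_s: 6.68
tcp_pos: [0.6233, 0.2367, 0.0315]
ee_rot: [-0.001, 3.14, 0.001]
wrist_force: [-0.3, 0.7, -0.4]
finger_gap: 0.0002
[0.62330057 0.2367373  0.03148761] [-0.25361339  0.70643904 -0.40332313]
```

View pics/h.png

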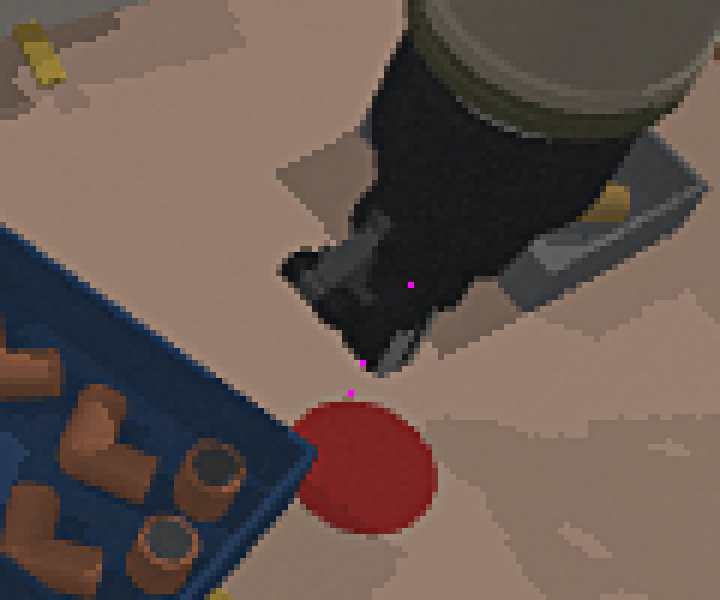

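```bash
python3 -m creep '0 0 0 0 0 0.3 0;0 0 0 0 0 0.3 0;0 0 0 0 0 0 0;0 0 0 0 0 0 0'; python3 -m creep '0 0 0 0 0 0.2 0;0 0 0 0 0 0.2 0;0 0 0 0 0 0 0;0 0 0 0 0 0 0'
```

```text
time_s: 7.07
tcp_pos: [0.6221, 0.2368, 0.0242]
ee_rot: [0.002, -3.141, 0.0]
wrist_force: [0.8, -0.1, -0.0]
finger_gap: 0.0001
time_s: 7.4
tcp_pos: [0.622, 0.2368, 0.0201]
ee_rot: [0.002, -3.141, 0.0]
wrist_force: [0.1, -0.1, 0.2]
finger_gap: -0.0
```

Still no bench contact at a nominal tip height of -2 mm, so there really is an offset. I'll lower a little more, then push from here.

```bash
python3 -m creep '0 0 0 0 0 0.2 0;0 0 0 0 0 0.2 0;0 0 0 0 0 0 0'; python3 -m creep '0 0 0 0 -1 0 0;0 0 0 0 -1 0 0;0 0 0 0 -1 0 0;0 0 0 0 -1 0 0;0 0 0 0 0 0 0'; python3 -m creep '0 0 0 -0.5 -0.7 0 0;0 0 0 -0.5 -0.7 0 0;0 0 0 -0.5 -0.7 0 0;0 0 0 0 0 0 0'
python3 - <<'E'
from h import *
st=get_state();p=np.array(st['tcp_pos']);print(p,st['wrist_force'])
r=read_camera('scene');im=r['pixels'].copy()
for z in(-.022,0,.054):
    u=proj(r,p+[0,0,z])[0];cv2.circle(im,tuple(int(round(v)) for v in u),0,(255,0,255),-1)
x,y=[int(v) for v in proj(r,p)[0]]
cv2.imwrite('pics/i.png',cv2.resize(im[y-60:y+40,x-80:x+40],(720,600),interpolation=0)[:,:,::-1])
E
```

```text
time_s: 7.65
tcp_pos: [0.6219, 0.2367, 0.0158]
ee_rot: [0.002, -3.141, 0.0]
wrist_force: [-0.0, 0.2, 0.3]
finger_gap: -0.0001
time_s: 8.07
tcp_pos: [0.6226, 0.1943, 0.0165]
ee_rot: [0.001, 3.141, -0.001]
wrist_force: [-0.4, 0.4, 0.5]
finger_gap: 0.0004
time_s: 8.4
tcp_pos: [0.6387, 0.1741, 0.0166]
ee_rot: [-0.0, 3.141, -0.001]
wrist_force: [-0.8, -0.0, 0.4]
finger_gap: -0.0005
[0.63871946 0.17412409 0.01657108] [-0.7968859  -0.01112993  0.37823671]
```

View pics/i.png

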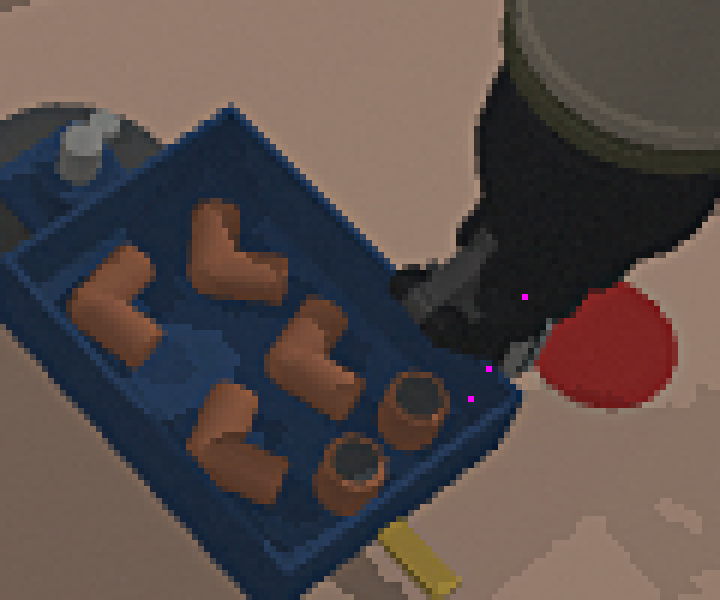

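The fingers are now outside the tray's left wall, hidden behind its rim, near the free corner at (515,390). The tray has not moved yet. I'll keep pushing and track the pointer by its yellow centroid in the scene camera.

```bash
cat > ang.py <<'E'
from h import *
q=np.load('q.npy');r=read_camera('scene');st=get_state()
m=mask(r,20,35,(300,205,500,330),120,70);n,l,s,c=cv2.connectedComponentsWithStats(m)
for i in range(1,n):
    if s[i,4]>15:
        w=ray(r,c[i],.012);d=w-q[:2];print(c[i].round(),s[i,4],'ang',np.degrees(np.arctan2(d[1],d[0])).round(1),'rad',np.hypot(*d).round(3))
g=q[3:]-q[:2];print('green ang',np.degrees(np.arctan2(g[1],g[0])).round(1),st['time_s'],st['tcp_pos'].round(4),st['wrist_force'].round(1))
E
python3 ang.py
python3 -m creep '0 0 0 -0.4 -0.7 0 0;0 0 0 -0.4 -0.7 0 0;0 0 0 -0.4 -0.7 0 0;0 0 0 -0.3 -0.7 0 0;0 0 0 -0.3 -0.7 0 0;0 0 0 -0.2 -0.7 0 0;0 0 0 0 0 0 0'; python3 ang.py
```

```text
[416. 265.] 84 ang 6.5 rad 0.186
green ang -36.9 8.5 [0.6379 0.1753 0.0164] [-0.1  0.9 -0.5]
time_s: 9.08
tcp_pos: [0.6581, 0.1319, 0.0165]
ee_rot: [0.0, 3.141, -0.001]
wrist_force: [0.4, 0.2, -0.4]
finger_gap: 0.0002
[396. 276.] 84 ang -9.5 rad 0.186
green ang -36.9 9.1333 [0.6579 0.1326 0.0165] [0.5 0.3 0.1]
```

The tray is turning and follows the planned arc (-9.5° at this point). Continuing to about -30°, then trimming.

```bash
python3 -m creep '0 0 0 -0.2 -0.7 0 0;0 0 0 -0.1 -0.7 0 0;0 0 0 -0.1 -0.7 0 0;0 0 0 -0.1 -0.7 0 0;0 0 0 0 -0.7 0 0;0 0 0 0 -0.7 0 0;0 0 0 0 -0.7 0 0;0 0 0 0 -0.5 0 0;0 0 0 0 0 0 0'; python3 ang.py
```

```text
time_s: 9.88
tcp_pos: [0.6626, 0.0783, 0.0165]
ee_rot: [-0.0, 3.141, -0.001]
wrist_force: [1.3, -0.1, -0.3]
finger_gap: 0.0
[366. 281.] 81 ang -28.8 rad 0.185
green ang -36.9 9.9333 [0.6626 0.0789 0.0165] [0.4 0.6 0.3]
```

```bash
python3 -m creep '0 0 0 0.05 -0.5 0 0;0 0 0 0.05 -0.5 0 0;0 0 0 0.05 -0.5 0 0;0 0 0 0.1 -0.5 0 0;0 0 0 0 -0.2 0 0;0 0 0 0 0 0 0;0 0 0 0 0 0 0'; python3 ang.py
```

```text
time_s: 10.52
tcp_pos: [0.66, 0.0574, 0.0164]
ee_rot: [-0.001, 3.141, -0.0]
wrist_force: [0.4, 0.2, 0.2]
finger_gap: -0.0002
[354. 281.] 83 ang -36.1 rad 0.184
green ang -36.9 10.5667 [0.66   0.0576 0.0164] [-0.  -0.4 -0. ]
```

Within 1° (about 3 mm). I retreat along the wall's normal (+x, +y), then lift.

```bash
python3 -m creep '0 0 0 -0.6 0.9 0 0;0 0 0 -0.6 0.9 0 0;0 0 0 -1 1.5 0 0;0 0 0 -1 1.5 0 0;0 0 0 0 0 -2 0;0 0 0 0 0 -3 0;0 0 0 0 0 -3 0;0 0 0 0 0 -3 0;0 0 0 0 3 -2 0;0 0 0 0 3 0 0;0 0 0 0 3 0 0;0 0 0 0 0 0 0;0 0 0 0 0 0 0;0 0 0 0 0 0 0'; python3 ang.py
python3 - <<'E'
from h import *
print('can',[(d['score'],d['location']) for d in search_frame('spray_can','scene')])
r=read_camera('scene');cv2.imwrite('pics/j.png',r['pixels'][:,:,::-1])
E
```

```text
time_s: 11.73
tcp_pos: [0.6917, 0.1966, 0.1459]
ee_rot: [0.004, -3.141, 0.001]
wrist_force: [-0.5, -1.0, -0.6]
finger_gap: -0.0
[354. 281.] 86 ang -36.1 rad 0.185
green ang -36.9 11.7833 [0.6918 0.1958 0.1459] [ 0.7 -0.2  0.1]
can []
```

View pics/j.png

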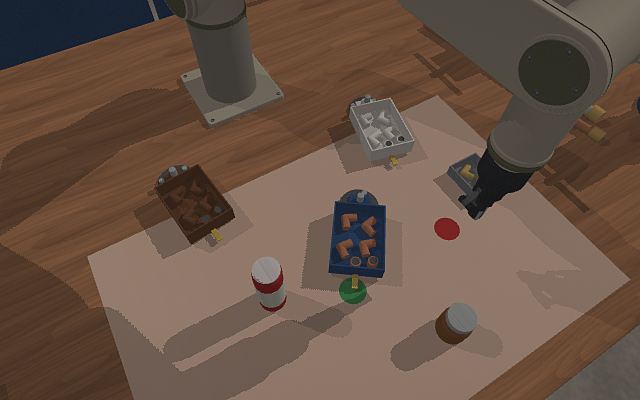

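The picture shows the pointer tip at (354,288) over the green disc, whose centre is (352,290). The can is upright at (268,285), as before, and the gripper is clear of everything.

```bash
python3 -c "
from plant import job
print(job.job_done())"
```

```text
the job is handed in; nothing more can be done
None
```

I pushed the blue tray round about its pin with the closed fingers, from its left side near the free corner, and handed the job in at about 12 s of the 38 s.

**Last checks:**
- **Pointer:** it measured -36.1° against -36.9° for the green disc, so the tip is about 3 mm from the disc's centre. The angle was the same before and after I backed the gripper off, so the tray is at rest.
- **Spray can:** it stands upright at the same pixels in the scene picture as at the start. The network's last search for it returned nothing, so that rests on the picture alone.
- **Gripper:** it is clear of everything, and the wrist force is down to noise.

**What failed or disagreed:**
- **First push missed:** the fingers passed over the tray without moving it. They reach less far than the 22 mm that `ctrl.finger_overhang` gives. I found no bench contact even with the calculated tip height below the bench, so I ran the second push about 27 mm lower and it worked.
- **Pin position:** my fit of the tray's pose left errors of up to 6 pixels at a few hand-read corners. The pointer's final position over the disc does not depend on that fit, as the last picture shows it directly.

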